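# Open the tight storage jar with the over-centre clamp of a one-handed preparation board

### The arm

A 6-joint arm with a two-finger parallel gripper is mounted at the origin on a cart in front of the work surface, level with it; the furniture and walls round the work are solid. World frame = base frame: x ahead of the robot, y to its left, z up, the work surface at z = 0. Lengths are in m, angles in rad, forces in N, time in s.
With the tool pointing down it reaches from about 0.25 to 0.725 m from the base axis. Payload 4 kg.
Tool frame: the origin (TCP) lies at the very end of the fingers, on their centre line; the grasp point (between the pads) lies 19 mm behind it; z points along the fingers, y is the line along which they close (so a half turn about z gives the same grasp; the last joint's range is limited). The gripper opens to 85 mm and grips with 20 to 120 N. Pads are 22 mm wide; open, the fingers measure 114 mm over their backs; the gripper's body (76 mm by 85 mm) begins 54 mm behind the grasp point. The pads swing forward as they close: fully open they stand 13 mm farther back than shut.
Start: joints at [-1.23, 0.241, 0.005, 1.335, 0, 1.571], TCP at [0.167, -0.471, 0.231] pointing down, gripper open.
Joint ranges: [-2.72, 2.72], [-1.05, 1.87], [-1.09, 1.28], [-1.99, 2.15], [-1.42, 1.44], [-3.14, 3.14]. Speed limits (rad/s): [2.79, 2.79, 3.14, 3.14, 3.14, 3.14].

### API

Orientations are given as a unit quaternion [x, y, z, w].
In Python, from workcell import bot, vision, workorder gives the robot as it stands.
- The arm moves only by the shell command python3 -m creep 'ROWS' [OPENING]. ROWS is JSON, a list of rows, each a list of 2 entries, a list of its own where there are three numbers: the shift along the tool's x, y, z in mm, then the turn, a rotation vector about the tool's x, y, z in rad. In form: [[[dx, dy, dz], [wx, wy, wz]], ...]. A call has 1 to 12 rows; each row shifts and turns the commanded pose from where the row before left it, along the tool's axes as they then stand; what a row does not reach is not made up. A row lasts 1/8 s, in which the tool goes at most 62.5 mm and 10.7 degrees, less where a joint would pass 70% of its speed; a pose out of reach is approached as far as the arm can. A call is refused whole if a number of a shift passes 62.5 or a number of a turn 0.188, either way. A call with a gripper value outside its range is refused whole. OPENING is the finger opening in mm, from 0 to 85.4, set as the call begins (- or left out, the last holds). The fingers move at their own pace and stop on an object; the grip force is fixed at half the most. Time passes only in rows, so rows that do not move let the fingers close. It gives the time, the measured TCP pose, the force, the opening and the grip force at its end, in the units of the state.
- bot.get_obs(): the state, without advancing time (a new reading comes with each control period).
- vision.camera(name): name is "scene" or "top" or "wrist"; returns a dict with "image" (480x640x3 uint8, blue, green, red), "z_map" (480x640 float32, m along the optical axis (not along the pixel's ray), 0 where there is no reading), "K" (3x3 intrinsics, pixels), "rvec" (rotation vector, rad) and "tvec" (3), from world to camera coordinates, as OpenCV has them; the wrist camera has in their place "tool_from_camera" (4x4, takes a point from camera to tool coordinates, whose origin is the TCP and whose axes are the flange's). Camera axes: x right, y down, z forward; pixel columns grow to the right and rows downward; lengths in m; the calibration is good to about 2 mm. The wrist camera is an equidistant fisheye: a pixel r from the principal point sees the ray r / f radians off the axis. A picture is of the moment at which its call begins: read the wrist's pose just before it.
- workorder.job_done(): hands the job in; it is judged then, once.
Trained networks look in a picture, given as the dict that the camera call returned (one of the last four; its "shot" number tells which), for a name from the list of things; names that differ only in an ending like _2 or _b are one class to them, and where a whole thing is asked for, a point or a joint stands for the part that bears it (a point fixed in the world has none). Each returns a list of dicts, best first, with "score" (0 to 1); they miss things now and then, are a little off and sometimes report something else, mostly with a low value. They report only what shows in the picture. A call takes as long as a camera call.
- vision.spot_in(picture, query): "position" ([column, row] in pixels, amid what is visible of it).
- vision.place_of(picture, query): "position" ([column, row] in pixels: a listed point, or the origin of a listed thing).
The state is a dict: "clock": time; "joint_pos": joint angles; "joint_vel": joint speeds; "tau": joint torques, N m; "eef_pos": TCP position; "tool_rot": TCP orientation; "ft_force": force on the tool from outside, world axes, zero at the start; "ft_torque": the same for the moment, N m; "grip_width": finger opening in m; "grasp_force": force on a finger pad.
Only numpy, scipy, OpenCV 4.12 (cv2) and the standard library are available. Lean on these libraries where they do the work, as an engineer would, in place of code of your own. Each camera call takes 0.05 s, during which the arm holds its last target. There are 200 camera calls.

### The job

The jar of coffee beans stands loose between the jaws of the one-handed preparation board, its lid stuck fast. Swing the clamp's black handle closed, by feel, until it snaps over centre and holds the jar on its own; pull the lid straight up out of the clamped jar and set it down gently, knob up, on the bare worktop; then push the clamp's small release lever so that the clamp springs open and the jar stands free on the board. Never force the handle on against its stop or strain the clamp, keep the jar standing on the board throughout, and leave the mug, the garlic and the kitchen timer alone.

Things in the scene. Friction and masses are not known exactly. Their poses are not given: they have to be found in the camera images.
- clamp: wooden preparation board, 140 (its x) x 320 mm (its y), top 18 mm above the worktop, with a steel clamp; fixed by suction feet. Origin: centre of its underside; x away from the robot at yaw 0, y left, z up. Linkage along x = 0, y -60 to 55 mm, up to 75 mm high; handle's rubber post at (-51, 50), 74 high. More than 20 N on any part strains the clamp
- pivot (a point): upright pivot of the handle, at (0, 40, 65) mm of the board. The handle sits on a serrated seat, set differently each time: its dead centre comes anywhere within 14 degrees either side of the board's +y direction. The rest position does not show where: feel for it. Let go before or right at it, the handle springs open; 2 to 3 degrees past it, it goes on by itself to a solid stop, 6 degrees past, and stays
- grip_mid (a point): middle of the black grip, 100 mm from the pivot, 65 mm above the worktop: level bar 19 mm wide, 18 high, 58 to 132 mm from the pivot; y of this frame points outward along it. Open, it rests on a rubber post 64 degrees from the board's +y towards -x; it closes clockwise from above. Resistance at the grip: about 1 N in free swing, then a peak of 4 to 8 N, nothing just past dead centre, then the firm stop
- jaw: moving jaw, a sprung rubber-faced plate 42 mm wide, 38 high; origin on its face, 46 mm above the worktop. It faces the board's -y; face at board y = -42 mm or more when open, about -54 clamping, when it presses the jar with some 45 N against the fixed V-shaped jaw at the board's right end, which centres the jar at (0, -86) mm
- release (a joint): turn of the release lever, rad: 0 at rest, 0.36 at its end stop; a light spring returns it. Pushed with the clamp locked, the clamp springs open at about 0.1 to 0.25 and the handle flies back to its post
- release_tab (a point): centre of the release lever's upright thumb tab in front of the linkage: steel plate 24 mm wide, 26 high (z 46 to 72 mm), 5 thick. The lever pivots at (-24, 44) mm of the board, 86 mm from the tab. Push the tab's front face towards (0.89, -0.45) in the board's x, y (away from the robot, a little to the right): 3 to 7 N over 10 to 22 mm
- jar: round glass jar with brown coffee beans, 64 mm across, 80 mm high; origin: centre of its underside, on the board. 0.24 to 0.48 kg: it comes up with the lid if it is not clamped
- lid: wooden lid with a white silicone seal, held in the jar's mouth with about 5 to 12 N. Origin: centre of the underside of its 16 mm deep plug (64 mm above the jar's origin when shut). Above the plug: a disc 66 mm across, 16 to 26 mm above the origin, and a round knob 28 mm across, 31 to 53 mm above it, to grasp. Free worktop: right of the board's front corner
- mug: beige mug, 93 mm high, right of the work; origin in its base
- garlic: garlic bulb, 56 mm, on the chopping board to the right; origin in its base
- timer: round kitchen timer with a dial, 72 mm across, 60 mm high, far right; origin in its base

How it is judged:
By the outcome, as a careful person would: the job done as asked, in the order asked, and still so for the second after the job is handed in, with the robot touching nothing.
It also fails if it takes over 72 s, if anything falls off the work surface, if the arm or the gripper's body presses on something with over 40 N, if the wrist force passes 120 N, or if a joint passes its speed limit or range.

## Working session

There is one attempt and no reset: what is moved stays moved. The work goes in short steps, Python scripts to look and compute and a shell command to move; the robot and the scene stay as the last step left them, time stands still between calls to the robot, and variables do not carry over. Pictures are saved under pics/ and viewed, at most 10 in all, crops included, and the job is handed in when it is done.

```bash
ls; mkdir -p pics; cat > h.py <<'E'
import numpy as np, cv2, json
from scipy.spatial.transform import Rotation as R
from workcell import bot, vision, workorder
def w2c(p):
    M=np.eye(4);M[:3,:3]=cv2.Rodrigues(np.array(p["rvec"],float))[0];M[:3,3]=np.ravel(p["tvec"]);return M
def ray(p,uv,tool=None):
    "origin, dir in world"
    K=np.array(p["K"])
    if tool is None:
        d=np.array([(uv[0]-K[0,2])/K[0,0],(uv[1]-K[1,2])/K[1,1],1]);M=np.linalg.inv(w2c(p))
    else:
        a=np.array([(uv[0]-K[0,2])/K[0,0],(uv[1]-K[1,2])/K[1,1]]);r=np.hypot(*a)
        d=np.array([*(a/max(r,1e-9)*np.sin(r)),np.cos(r)]);M=tool@np.array(p["tool_from_camera"])
    return M[:3,3],M[:3,:3]@d
def atz(p,uv,z,tool=None):
    o,d=ray(p,uv,tool);return o+d*(z-o[2])/d[2]
def atdepth(p,uv):
    K=np.array(p["K"]);c,r=int(round(uv[0])),int(round(uv[1]));z=np.median(p["z_map"][max(r-1,0):r+2,max(c-1,0):c+2])
    o,d=ray(p,uv);return o+d*z
def tool():
    o=bot.get_obs();M=np.eye(4);M[:3,:3]=R.from_quat(o["tool_rot"]).as_matrix();M[:3,3]=o["eef_pos"];return M
def st():
    o=bot.get_obs();print(o["clock"],np.round(o["eef_pos"],4),np.round(o["tool_rot"],3),np.round(o["ft_force"],1),o["grip_width"],o["grasp_force"])
E
cat > a.py <<'E'
from h import *
st();print(np.round(tool(),3))
Z=dict(pivot=.065,grip_mid=.065,release_tab=.059,jaw=.046,jar=.018,lid=.082,clamp=0,mug=0,garlic=.0,timer=0)
for c in ("top","scene"):
    p=vision.camera(c);cv2.imwrite(f"pics/{c}0.png",p["image"])
    for n,z in Z.items():
        for q in vision.place_of(p,n)[:1]:print(c,n,round(q["score"],2),np.round(q["position"],1),np.round(atz(p,q["position"],z),4))
E
python3 a.py
```

```text
pics
0.0 [ 0.1669 -0.4707  0.2304] [ 0.986  0.17  -0.    -0.001] [ 0.1 -0.4  0. ] 0.08537437857476442 0.0
[[ 0.942  0.334 -0.001  0.167]
 [ 0.334 -0.942  0.002 -0.471]
 [ 0.    -0.002 -1.     0.23 ]
 [ 0.     0.     0.     1.   ]]
top pivot 0.92 [201.9 230.1] [0.5498 0.1944 0.065 ]
top grip_mid 0.71 [179.2 267.2] [0.4631 0.2426 0.065 ]
top release_tab 0.74 [232.7 259.7] [0.4829 0.1215 0.059 ]
top jaw 0.66 [235.  256.1] [0.4927 0.1184 0.046 ]
top jar 0.51 [256.6 228.2] [0.5635 0.0733 0.018 ]
top lid 0.74 [253.6 227.3] [0.5553 0.0731 0.082 ]
top clamp 0.8 [221.  233.2] [0.5529 0.161  0.    ]
top mug 0.63 [403.6 259.5] [ 0.4959 -0.2786  0.    ]
top garlic 0.75 [358.1 202.6] [ 0.6329 -0.1692  0.    ]
top timer 0.91 [462.5 234.5] [ 0.5584 -0.42    0.    ]
scene pivot 0.65 [230.1 299.9] [0.5434 0.206  0.065 ]
scene release_tab 0.85 [281.8 291.8] [0.4898 0.1144 0.059 ]
scene jaw 0.55 [257.2 287.2] [0.554  0.1217 0.046 ]
scene jar 0.95 [271.9 284.9] [0.5653 0.0663 0.018 ]
scene clamp 0.69 [247.9 311.1] [0.5553 0.1514 0.    ]
scene mug 0.65 [381.9 243. ] [ 0.4965 -0.2783  0.    ]
scene garlic 0.76 [319.9 237.7] [ 0.6397 -0.1966  0.    ]
scene timer 0.67 [390.5 217. ] [ 0.5605 -0.4232  0.    ]
```

```bash
python3 - <<'E'
import cv2
a=cv2.imread("pics/top0.png")
cv2.imwrite("pics/top0c.png",cv2.resize(a[150:330,120:360],None,fx=3.3,fy=3.3,interpolation=cv2.INTER_CUBIC))
E
```

```text
(no output)
```

View pics/top0c.png

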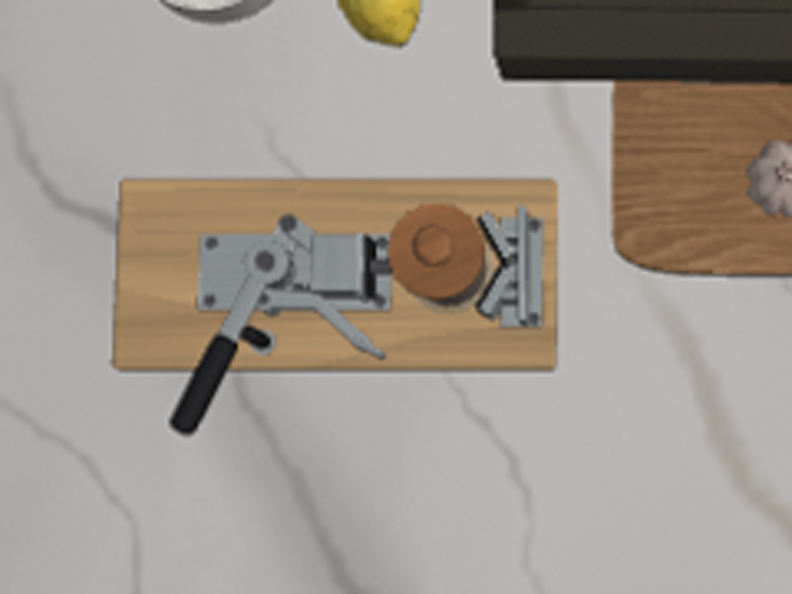

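View pics/scene0.png

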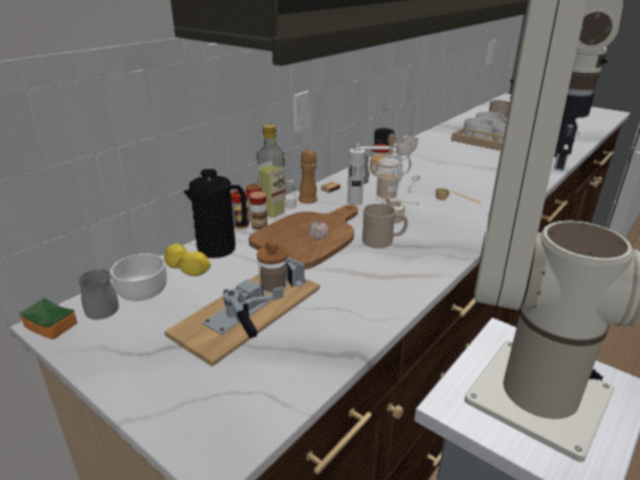

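The top view shows the board almost square to the robot: crop corners are (121,180), (557,180), (113,370) and (556,370). The handle pivot is at (265,262), the grip end at (185,425), the lid knob at (433,245) and the tab near (372,352). The scene view shows the layout, with the jar between the jaws and free worktop to its right.

```bash
python3 - <<'E'
from h import *
p=vision.camera("top")
f=lambda u,v:(120+u/3.3-.35,150+v/3.3-.35)
for n,u,v,z in [("TL",121,180,.018),("TR",557,180,.018),("BR",556,370,.018),("BL",113,370,.018),("pivot",265,262,.072),("gripend",185,428,.065),("gripstart",227,340,.065),("knob",433,245,.135),("tab",376,354,.072)]:
    print(n,np.round(atz(p,f(u,v),z),4))
for n,u,v in [("hood",510,60),("knobd",433,245),("disc",460,270),("board",150,200),("table",330,480),("choppingboard",680,250)]:
    print(n,np.round(atdepth(p,f(u,v)),4))
b=p["image"].astype(int)
zm=p["z_map"]
H=np.argwhere(zm<zm.max()-.3)
print("tall px range",H.min(0),H.max(0)) if len(H) else 0
g=(b.max(2)<50); g[:225]=0;g[290:]=0;g[:,:165]=0;g[:,195:]=0
ys,xs=np.nonzero(g);print(len(xs)); 
P=np.array([atz(p,(x,y),.070)[:2] for x,y in zip(xs,ys)])
c=P.mean(0);w,v=np.linalg.eigh(np.cov(P.T));print("grip c",c,v[:,1],np.sqrt(w)*3.46)
E
```

```text
TL [0.6184 0.3167 0.018 ]
TR [ 0.6229 -0.0013  0.018 ]
BR [ 0.4843 -0.0038  0.018 ]
BL [0.4793 0.3147 0.018 ]
pivot [0.5511 0.1975 0.072 ]
gripend [0.4352 0.2492 0.065 ]
gripstart [0.4968 0.223  0.065 ]
knob [0.5543 0.0732 0.135 ]
tab [0.4879 0.1178 0.072 ]
hood [ 0.5798 -0.0071  0.5196]
knobd [0.5542 0.0731 0.1356]
disc [0.5416 0.0574 0.1102]
board [0.6035 0.2942 0.0199]
table [0.404  0.1581 0.0014]
choppingboard [ 0.5726 -0.0914  0.0187]
tall px range [0 0] [479 639]
238
grip c [0.46603439 0.23589579] [-0.89968118  0.43654757] [0.01775431 0.071767  ]
```

```bash
python3 -m creep '[[[0,0,-20],[0,0,-0.18]],[[0,0,0],[0,0,-0.18]],[[0,0,0],[0,0,-0.18]],[[0,0,0],[0,0,-0.18]],[[0,0,0],[0,0,-0.18]],[[0,0,0],[0,0,-0.18]],[[0,0,0],[0,0,0]]]' 0; python3 -c "
from h import *
print(np.round(bot.get_obs()['joint_pos'],3));print(np.round(tool(),3))"
```

```text
clock: 2.02
eef_pos: [0.1671, -0.4712, 0.2513]
tool_rot: [0.759, 0.651, 0.0, -0.0]
ft_force: [-0.1, 0.9, -0.2]
grip_width: -0.0001
grasp_force: 0.0
[-1.23   0.233  0.047  1.385  0.     0.493]
[[ 0.152  0.988  0.     0.167]
 [ 0.988 -0.152  0.    -0.471]
 [ 0.     0.    -1.     0.251]
 [ 0.     0.     0.     1.   ]]
```

```bash
python3 -m creep '[[[0,0,0],[0,0,-0.184]],[[0,0,0],[0,0,-0.184]],[[0,0,0],[0,0,-0.184]],[[0,0,0],[0,0,-0.184]],[[0,0,0],[0,0,-0.184]],[[0,0,0],[0,0,-0.184]],[[0,0,0],[0,0,-0.184]]]'; python3 -m creep '[[[3,50,0],[0,0,0]],[[3,50,0],[0,0,0]],[[3,50,0],[0,0,0]],[[3,50,0],[0,0,0]],[[3,50,0],[0,0,0]],[[3,50,0],[0,0,0]],[[3,50,0],[0,0,0]],[[3,50,0],[0,0,0]],[[3,50,0],[0,0,0]],[[3,50,0],[0,0,0]],[[3,50,0],[0,0,0]],[[3,50,0],[0,0,0]]]';  python3 -c "
from h import *
print(np.round(bot.get_obs()['joint_pos'],3));print(np.round(tool(),4))"
```

```text
clock: 2.9
eef_pos: [0.1671, -0.4712, 0.2513]
tool_rot: [0.213, 0.977, 0.0, -0.0]
ft_force: [-0.0, -0.1, -0.3]
grip_width: 0.0
grasp_force: 0.0
clock: 4.4
eef_pos: [0.3865, 0.0903, 0.2516]
tool_rot: [0.216, 0.976, 0.0, 0.001]
ft_force: [0.1, -0.6, 0.6]
grip_width: -0.0001
grasp_force: 0.0
[ 0.23   0.026 -0.193  1.35  -0.     0.665]
[[-9.065e-01  4.221e-01  1.000e-03  3.865e-01]
 [ 4.221e-01  9.065e-01 -0.000e+00  9.030e-02]
 [-9.000e-04  4.000e-04 -1.000e+00  2.516e-01]
 [ 0.000e+00  0.000e+00  0.000e+00  1.000e+00]]
```

```bash
python3 -m creep '[[[0,50,0],[0,0,0]],[[0,50,0],[0,0,0]],[[0,17,30],[0,0,0]],[[0,0,50],[0,0,0]],[[0,0,50],[0,0,0]],[[0,0,50],[0,0,0]],[[0,0,21],[0,0,0]],[[0,0,0],[0,0,0]],[[0,0,0],[0,0,0]]]';  cat > m.py <<'E'
from h import *
B=np.array([.5512,.1567]);yaw=.015;PV=np.array([.5506,.1967])
def rel():
    st();T=tool();d=T[:2,3]-PV;r=np.hypot(*d)
    o=bot.get_obs();F=np.array(o["ft_force"]);
    print("r %.1f ang from board +y %.2f toolyaw(from +y) %.2f; F tool %s"%(r*1e3,np.degrees(np.arctan2(d[1],d[0])-yaw)-90,np.degrees(np.arctan2(T[1,0],T[0,0])-yaw)-90,np.round(T[:3,:3].T@F,1)))
if __name__=="__main__":
    rel();T=tool();p=vision.camera("wrist");import sys;cv2.imwrite(f"pics/{sys.argv[1]}.png",p["image"])
E
python3 m.py w1
```

```text
clock: 5.52
eef_pos: [0.4361, 0.1952, 0.0513]
tool_rot: [0.215, 0.977, 0.001, 0.001]
ft_force: [0.5, 0.9, -0.1]
grip_width: -0.0001
grasp_force: 0.0
5.525 [0.4361 0.1952 0.0513] [0.215 0.977 0.001 0.001] [ 0.5  0.9 -0.1] -0.0001105262675698677 0.0
r 114.5 ang from board +y -270.10 toolyaw(from +y) 64.27; F tool [-0.1  1.   0.1]
```

View pics/w1.png

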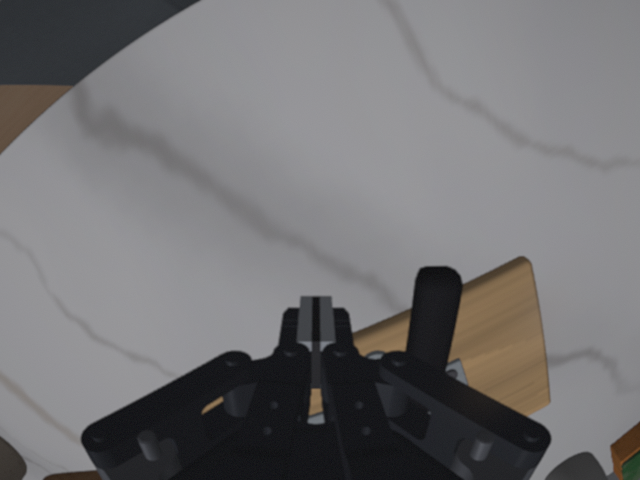

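The wrist view shows the shut fingertips at (316,300). The black grip lies free to their right at (437,265–360), level with the fingers. I'll advance to contact, then swing the handle along the arc.

```bash
python3 -m creep '[[[0,8,0],[0,0,0]],[[0,6,0],[0,0,0]],[[0,4,0],[0,0,0]],[[0,3,0],[0,0,0]],[[0,0,0],[0,0,0]]]'|grep -v grip; python3 -c "from m import *;rel()"; python3 -m creep '[[[0,2,0],[0,0,0]],[[0,2,0],[0,0,0]],[[0,2,0],[0,0,0]],[[0,2,0],[0,0,0]],[[0,0,0],[0,0,0]]]'|grep -v grip; python3 -c "from m import *;rel()"
```

```text
clock: 6.2
eef_pos: [0.444, 0.214, 0.0502]
tool_rot: [0.215, 0.977, -0.0, -0.0]
ft_force: [0.6, 0.0, 0.6]
grasp_force: 0.0
6.2 [0.444  0.214  0.0502] [ 0.215  0.977 -0.    -0.   ] [0.6 0.  0.6] 1.0519543300497397e-05 0.0
r 108.0 ang from board +y 79.94 toolyaw(from +y) 64.36; F tool [-0.6  0.3 -0.6]
clock: 6.82
eef_pos: [0.4472, 0.2211, 0.0502]
tool_rot: [0.215, 0.977, -0.0, -0.0]
ft_force: [-0.6, -0.5, 1.1]
grasp_force: 0.3
6.825 [0.4472 0.2211 0.0502] [ 0.215  0.977 -0.    -0.   ] [-0.6 -0.5  1.1] -0.00011432123613386023 0.3090527839958668
r 106.2 ang from board +y 75.85 toolyaw(from +y) 64.35; F tool [ 0.4 -0.7 -1.1]
```

```bash
python3 -m creep '[[[1,5.2,0],[0,0,0.05]],[[1,5.2,0],[0,0,0.05]],[[1,5.2,0],[0,0,0.05]],[[1,5.2,0],[0,0,0.05]],[[1,5.2,0],[0,0,0.05]],[[1,5.2,0],[0,0,0.05]]]'|grep -v grip; python3 -c "from m import *;rel()"; python3 -m creep '[[[1,5.2,0],[0,0,0.05]],[[1,5.2,0],[0,0,0.05]],[[1,5.2,0],[0,0,0.05]],[[0,0,0],[0,0,0]]]'|grep -v grip; python3 -c "from m import *;rel()"
```

```text
clock: 7.58
eef_pos: [0.4587, 0.2504, 0.0502]
tool_rot: [0.359, 0.933, -0.0, 0.0]
ft_force: [1.0, -1.0, -0.7]
grasp_force: 0.5
7.575 [0.4587 0.2504 0.0502] [ 0.359  0.933 -0.     0.   ] [ 1.  -1.  -0.7] 7.622947703468312e-05 0.46330089680850506
r 106.4 ang from board +y 58.83 toolyaw(from +y) 47.05; F tool [-1.4 -0.1  0.7]
clock: 8.07
eef_pos: [0.4677, 0.2639, 0.0502]
tool_rot: [0.427, 0.904, -0.0, 0.0]
ft_force: [-0.3, -0.9, 0.4]
grasp_force: 0.2
8.075 [0.4677 0.2639 0.0502] [ 0.427  0.904 -0.     0.   ] [-0.3 -0.9  0.4] 2.4816095447367072e-05 0.24087941274046898
r 106.7 ang from board +y 50.12 toolyaw(from +y) 38.60; F tool [-0.5 -0.8 -0.4]
```

```bash
python3 -m creep '[[[0.6,3.1,0],[0,0,0.03]],[[0.6,3.1,0],[0,0,0.03]],[[0.6,3.1,0],[0,0,0.03]],[[0,0,0],[0,0,0]]]'>/dev/null; python3 -c "from m import *;rel()";python3 -m creep '[[[0.6,3.1,0],[0,0,0.03]],[[0.6,3.1,0],[0,0,0.03]],[[0,0,0],[0,0,0]]]'>/dev/null; python3 -c "from m import *;rel()"; python3 -m creep '[[[0.6,3.1,0],[0,0,0.03]],[[0.6,3.1,0],[0,0,0.03]],[[0,0,0],[0,0,0]]]'>/dev/null; python3 -c "from m import *;rel()"
cat > hp.py <<'E'
from m import *
p=vision.camera("top")
b=p["image"].astype(int);g=(b.max(2)<50)
C=[];
ys,xs=np.nonzero(g);P=np.array([atz(p,(x,y),.070)[:2] for x,y in zip(xs,ys)])
d=P-PV;r=np.hypot(*d.T);a=np.degrees(np.arctan2(d[:,1],d[:,0])-yaw)-90;a=(a+180)%360-180
k=(r>.06)&(r<.135)&(a>-40)&(a<75);print("n",k.sum(),"handle angle hist",np.histogram(a[k],np.arange(-30,80,5)))
E
python3 hp.py
```

```text
8.575 [0.4741 0.2712 0.0503] [0.467 0.884 0.    0.   ] [-0.3 -0.9 -0.6] -0.00021563595977415828 0.31971615739166737
r 106.8 ang from board +y 44.93 toolyaw(from +y) 33.40; F tool [-0.6 -0.7  0.6]
8.95 [0.4785 0.2755 0.0503] [0.494 0.87  0.    0.   ] [-0.7  0.1  0.1] -0.00014762048538377142 0.5363502725958824
r 106.8 ang from board +y 41.60 toolyaw(from +y) 29.95; F tool [ 0.4 -0.6 -0.1]
9.325 [0.4833 0.2797 0.0503] [ 0.52   0.854  0.    -0.   ] [-1.6 -0.7  0.2] -7.780494604733666e-05 0.6966465152800083
r 106.8 ang from board +y 38.20 toolyaw(from +y) 26.52; F tool [ 0.1 -1.8 -0.2]
n 397 handle angle hist (array([ 0,  0,  0,  0,  0,  6,  7,  4,  9, 24, 66, 57, 45, 62, 61, 31, 18,
        7,  0,  0,  0]), array([-30, -25, -20, -15, -10,  -5,   0,   5,  10,  15,  20,  25,  30,
        35,  40,  45,  50,  55,  60,  65,  70,  75]))
```

```bash
for i in 1; do :; done; python3 -m creep '[[[0.4,2.1,0],[0,0,0.02]],[[0.4,2.1,0],[0,0,0.02]],[[0,0,0],[0,0,0]]]'>/dev/null; python3 -c "from m import *;rel()";python3 -m creep '[[[0.4,2.1,0],[0,0,0.02]],[[0.4,2.1,0],[0,0,0.02]],[[0,0,0],[0,0,0]]]'>/dev/null; python3 -c "from m import *;rel()"; python3 -m creep '[[[0.4,2.1,0],[0,0,0.02]],[[0.4,2.1,0],[0,0,0.02]],[[0,0,0],[0,0,0]]]'>/dev/null; python3 -c "from m import *;rel()"
```

```text
9.75 [0.4864 0.2821 0.0503] [ 0.537  0.844 -0.    -0.   ] [-2.9 -0.6  0.2] -0.00019479007000522495 1.3189248740673065
r 106.9 ang from board +y 36.10 toolyaw(from +y) 24.23; F tool [ 0.7 -2.8 -0.2]
10.125 [0.4898 0.2846 0.0502] [ 0.553  0.833 -0.    -0.   ] [-3.8 -0.3  2.1] 7.174482378121656e-05 1.8829064816236496
r 106.9 ang from board +y 33.80 toolyaw(from +y) 21.94; F tool [ 1.2 -3.6 -2.1]
10.5 [0.4934 0.287  0.0502] [ 0.57   0.822 -0.    -0.   ] [-5.2  0.1  1.4] 0.00010306996961030603 2.32097826898098
r 106.9 ang from board +y 31.46 toolyaw(from +y) 19.65; F tool [ 1.9 -4.8 -1.4]
```

```bash
python3 -m creep '[[[0.4,2.1,0],[0,0,0.02]],[[0.4,2.1,0],[0,0,0.02]],[[0,0,0],[0,0,0]]]'>/dev/null; python3 -c "from m import *;rel()";python3 -m creep '[[[0.4,2.1,0],[0,0,0.02]],[[0.4,2.1,0],[0,0,0.02]],[[0,0,0],[0,0,0]]]'>/dev/null; python3 -c "from m import *;rel()"
```

```text
10.875 [0.4969 0.2892 0.0502] [ 0.586  0.81  -0.    -0.   ] [-5.6  1.4  2. ] 0.00014077634861626686 2.563024163246155
r 107.0 ang from board +y 29.25 toolyaw(from +y) 17.37; F tool [ 3.1 -4.9 -2. ]
11.25 [0.5006 0.2913 0.0502] [ 0.602  0.798 -0.    -0.   ] [-5.9  0.5  1.9] 0.00012798410586693042 2.689104974269867
r 107.0 ang from board +y 26.99 toolyaw(from +y) 15.08; F tool [ 2.  -5.5 -1.9]
```

```bash
python3 -m creep '[[[0.4,2.1,0],[0,0,0.02]],[[0.4,2.1,0],[0,0,0.02]],[[0,0,0],[0,0,0]]]'>/dev/null; python3 -c "from m import *;rel()";python3 -m creep '[[[0.4,2.1,0],[0,0,0.02]],[[0,0,0],[0,0,0]]]'>/dev/null; python3 -c "from m import *;rel()";python3 -m creep '[[[0.4,2.1,0],[0,0,0.02]],[[0,0,0],[0,0,0]]]'>/dev/null; python3 -c "from m import *;rel()"
```

```text
11.625 [0.5045 0.2933 0.0502] [ 0.618  0.786 -0.    -0.001] [-5.9  1.   1.7] -8.479995109377035e-05 2.6996903121471405
r 107.0 ang from board +y 24.68 toolyaw(from +y) 12.79; F tool [ 2.3 -5.5 -1.7]
11.875 [0.5064 0.2942 0.0503] [ 0.626  0.78   0.    -0.001] [-4.9  2.   1.2] 0.00032028026957504907 2.6608485728502274
r 107.1 ang from board +y 23.51 toolyaw(from +y) 11.65; F tool [ 3.  -4.3 -1.2]
12.125 [0.5084 0.2951 0.0503] [ 0.634  0.774  0.    -0.001] [-5.7  0.7  1.8] 0.00018163527446133962 2.595432624220848
r 107.1 ang from board +y 22.35 toolyaw(from +y) 10.50; F tool [ 1.8 -5.5 -1.8]
```

```bash
python3 -m creep '[[[0.4,2.1,0],[0,0,0.02]],[[0.4,2.1,0],[0,0,0.02]],[[0,0,0],[0,0,0]]]'>/dev/null; python3 -c "from m import *;rel()";python3 -m creep '[[[0.4,2.1,0],[0,0,0.02]],[[0,0,0],[0,0,0]]]'>/dev/null; python3 -c "from m import *;rel()";python3 -m creep '[[[0.4,2.1,0],[0,0,0.02]],[[0,0,0],[0,0,0]]]'>/dev/null; python3 -c "from m import *;rel()"
```

```text
12.5 [0.5126 0.2968 0.0503] [ 0.649  0.761  0.    -0.   ] [-5.6  1.   1. ] 0.00020612400806578664 2.398989647626877
r 107.1 ang from board +y 19.92 toolyaw(from +y) 8.23; F tool [ 1.8 -5.4 -1. ]
12.75 [0.5147 0.2976 0.0503] [ 0.656  0.754  0.    -0.   ] [-4.9  2.1 -0.7] -7.265721990047356e-05 2.2740118950605392
r 107.1 ang from board +y 18.73 toolyaw(from +y) 7.09; F tool [ 2.8 -4.6  0.7]
13.0 [0.5168 0.2983 0.0503] [ 0.664  0.748  0.    -0.   ] [-5.   2.9 -0.2] -0.00021044101437870763 2.12929867208004
r 107.1 ang from board +y 17.54 toolyaw(from +y) 5.96; F tool [ 3.5 -4.6  0.2]
```

```bash
python3 -m creep '[[[0.4,2.1,0],[0,0,0.02]],[[0.4,2.1,0],[0,0,0.02]],[[0,0,0],[0,0,0]]]'>/dev/null; python3 -c "from m import *;rel()";python3 -m creep '[[[0.4,2.1,0],[0,0,0.02]],[[0,0,0],[0,0,0]]]'>/dev/null; python3 -c "from m import *;rel()";python3 -m creep '[[[0.4,2.1,0],[0,0,0.02]],[[0,0,0],[0,0,0]]]'>/dev/null; python3 -c "from m import *;rel()"
```

```text
13.375 [0.5212 0.2994 0.0503] [0.679 0.734 0.001 0.   ] [-3.8  2.2  0.1] -5.4387992435290015e-05 1.7179368808865547
r 106.8 ang from board +y 15.11 toolyaw(from +y) 3.66; F tool [ 2.5 -3.6 -0.1]
13.625 [0.5234 0.2996 0.0504] [0.686 0.727 0.    0.   ] [-3.3  2.3  0.1] 0.00020230290911618732 1.4794541895389557
r 106.4 ang from board +y 13.94 toolyaw(from +y) 2.46; F tool [ 2.5 -3.2 -0.1]
13.875 [0.5255 0.3    0.0504] [0.694 0.72  0.    0.   ] [-2.1  2.1 -0.1] -5.068054661600377e-07 1.2429793551564217
r 106.3 ang from board +y 12.78 toolyaw(from +y) 1.29; F tool [ 2.1 -2.   0.1]
```

```bash
python3 -m creep '[[[0.4,2.1,0],[0,0,0.02]],[[0.4,2.1,0],[0,0,0.02]],[[0,0,0],[0,0,0]]]'>/dev/null; python3 -c "from m import *;rel()";python3 -m creep '[[[0.4,2.1,0],[0,0,0.02]],[[0,0,0],[0,0,0]]]'>/dev/null; python3 -c "from m import *;rel()"
```

```text
14.25 [0.5299 0.3008 0.0504] [0.708 0.706 0.    0.   ] [-0.4  1.8  0.1] -0.00029416285371787525 0.7029673084616661
r 106.1 ang from board +y 10.40 toolyaw(from +y) -1.01; F tool [ 1.8 -0.4 -0.1]
14.5 [0.5318 0.3011 0.0504] [0.715 0.699 0.    0.   ] [-1.7  1.4  0.5] 0.00030684838305666226 0.4470070078969002
r 106.0 ang from board +y 9.34 toolyaw(from +y) -2.16; F tool [ 1.3 -1.8 -0.5]
```

```bash
python3 -m creep '[[[0.4,2.1,0],[0,0,0.02]],[[0,0,0],[0,0,0]]]'>/dev/null; python3 -c "from m import *;rel()";python3 -m creep '[[[0.4,2.1,0],[0,0,0.02]],[[0,0,0],[0,0,0]]]'>/dev/null; python3 -c "from m import *;rel()"
```

```text
14.75 [0.5339 0.3015 0.0504] [0.722 0.692 0.    0.   ] [ 0.1  0.5 -0. ] -0.00018776788176044245 0.1631887536495924
r 106.1 ang from board +y 8.21 toolyaw(from +y) -3.30; F tool [0.5 0.1 0. ]
15.0 [0.5359 0.302  0.0504] [0.729 0.685 0.    0.   ] [0.1 0.  0.6] -2.8167363864414574e-05 0.0
r 106.3 ang from board +y 7.07 toolyaw(from +y) -4.44; F tool [ 0.1  0.1 -0.6]
```

```bash
python3 -m creep '[[[0.3,1.5,0],[0,0,0.015]],[[0,0,0],[0,0,0]]]'>/dev/null; python3 -c "from m import *;rel()"; python3 m.py w2
```

```text
15.25 [0.5372 0.3022 0.0503] [0.734 0.679 0.    0.   ] [0.4 0.4 1. ] -0.0003399363359427099 0.0
r 106.3 ang from board +y 6.37 toolyaw(from +y) -5.29; F tool [ 0.5  0.4 -1. ]
15.25 [0.5372 0.3022 0.0503] [0.734 0.679 0.    0.   ] [0.4 0.4 1. ] -0.0003399363359427099 0.0
r 106.3 ang from board +y 6.37 toolyaw(from +y) -5.29; F tool [ 0.5  0.4 -1. ]
```

View pics/w2.png

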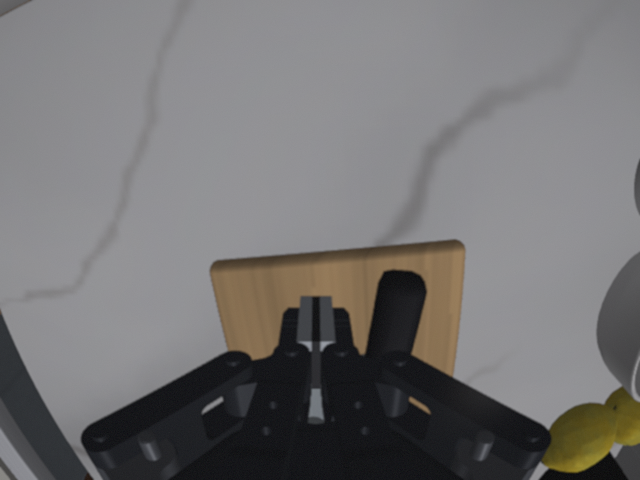

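The grip at (400,275–350) stands clear of the fingers at (316,300) with visible tilt past them, so it snapped over. I'll back off and rise.

```bash
python3 -m creep '[[[0,-25,0],[0,0,0]],[[0,-10,-15],[0,0,0]],[[0,0,-45],[0,0,0]],[[0,0,-50],[0,0,0]],[[0,0,-50],[0,0,0]],[[0,0,0],[0,0,0]]]' 60; python3 - <<'E'
from m import *
st()
T=tool();print(np.round(T[:3,:2],3))
p=vision.camera("top");cv2.imwrite("pics/top1.png",p["image"])
cv2.imwrite("pics/top1c.png",cv2.resize(p["image"][170:290,140:300],None,fx=4,fy=4,interpolation=cv2.INTER_CUBIC))
for n,z in dict(lid=.082,release_tab=.059,grip_mid=.065,jaw=.046,jar=.018).items():
    for q in vision.place_of(p,n)[:1]:
        w=atz(p,q["position"],z)[:2];c,s=np.cos(yaw),np.sin(yaw);b=np.array([[c,s],[-s,c]])@(w-B)
        print(n,round(q["score"],2),np.round(w,4),"board mm",np.round(b*1e3,1))
E
```

```text
clock: 16.05
eef_pos: [0.5051, 0.3066, 0.2173]
tool_rot: [0.734, 0.679, 0.006, 0.001]
ft_force: [0.4, -0.3, -0.3]
grip_width: 0.06
grasp_force: 0.0
16.05 [0.5051 0.3066 0.2173] [0.734 0.679 0.006 0.001] [ 0.4 -0.3 -0.3] 0.05995981155359249 0.0
[[ 0.077  0.997]
 [ 0.997 -0.077]
 [ 0.007  0.01 ]]
lid 0.72 [0.5661 0.0771] board mm [ 13.7 -79.8]
release_tab 0.66 [0.4946 0.1261] board mm [-57.1 -29.7]
grip_mid 0.77 [0.5752 0.2948] board mm [ 26.1 137.7]
jaw 0.57 [0.5526 0.1051] board mm [  0.7 -51.6]
jar 0.65 [ 0.6273 -0.1684] board mm [  71.2 -326.2]
```

View pics/top1c.png

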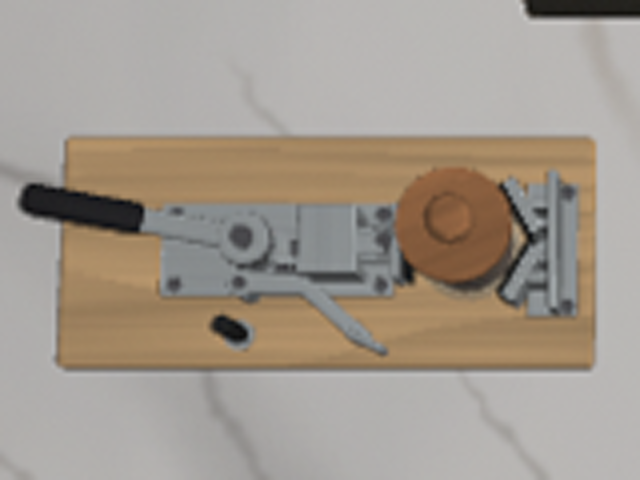

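The clamp is locked: the handle points left and slightly up with its end at (30,200), past its dead centre. The jaw is against the jar, the knob is at (448,218), and the tab tip is near (378,350).

```bash
python3 - <<'E'
from m import *
p=vision.camera("top")
f=lambda u,v:(140+u/4-.375,170+v/4-.375)
print("knob",atz(p,f(448,218),.135),"disc",atz(p,f(454,224),.108),"tab",atz(p,f(378,349),.072),"Vvertex",atz(p,f(533,237),.07))
b=p["image"];print([atdepth(p,f(u,v)).round(4).tolist() for u,v in [(448,218),(425,250),(480,250)]])
# grip angle
print("gripend",atz(p,f(24,200),.07),"start",atz(p,f(142,217),.07))
print(atdepth(p,f(454,224)))
E
```

```text
knob [0.55381321 0.07149272 0.135     ] disc [0.55494058 0.07126325 0.108     ] tab [0.48802162 0.11655715 0.072     ] Vvertex [0.55425392 0.03006101 0.07      ]
[[0.5535, 0.0713, 0.137], [0.5399, 0.0869, 0.1088], [0.5403, 0.0562, 0.1091]]
gripend [0.57150992 0.3247166  0.07      ] start [0.56257352 0.25587411 0.07      ]
[0.5502828  0.06791628 0.13652952]
```

```bash
python3 -m creep '[[[-45,13,0],[0,0,0]],[[-50,14,0],[0,0,0]],[[-50,14,0],[0,0,0]],[[-50,14,10],[0,0,0]],[[-36,11.5,30],[0,0,0]],[[0,0,10],[0,0,0]],[[0,0,0],[0,0,0]]]'; python3 - <<'E'
from m import *
T=tool();print(np.round(T,4)); d=np.array([.5537,.0713,.112])-T[:3,3];print("tool-frame mm to target",np.round(T[:3,:3].T@d*1e3,1))
E
```

```text
clock: 17.27
eef_pos: [0.5496, 0.0696, 0.1588]
tool_rot: [0.734, 0.679, -0.001, -0.001]
ft_force: [-1.4, 0.0, 1.0]
grip_width: 0.06
grasp_force: 0.0
[[ 7.710e-02  9.970e-01 -3.500e-03  5.496e-01]
 [ 9.970e-01 -7.710e-02  1.000e-04  6.960e-02]
 [-2.000e-04 -3.500e-03 -1.000e+00  1.588e-01]
 [ 0.000e+00  0.000e+00  0.000e+00  1.000e+00]]
tool-frame mm to target [ 2.   4.2 46.8]
```

```bash
python3 -m creep '[[[2,4,12],[0,0,0]],[[0,0,15],[0,0,0]],[[0,0,12],[0,0,0]],[[0,0,8],[0,0,0]],[[0,0,0],[0,0,0]]]'; python3 - <<'E'
from m import *
T=tool(); d=np.array([.5537,.0713,.112])-T[:3,3];print("tool-frame mm to target",np.round(T[:3,:3].T@d*1e3,1))
p=vision.camera("wrist");cv2.imwrite("pics/w3.png",p["image"])
E
```

```text
clock: 17.9
eef_pos: [0.5541, 0.0712, 0.1124]
tool_rot: [0.734, 0.679, -0.001, -0.001]
ft_force: [-0.2, -0.1, -0.2]
grip_width: 0.0601
grasp_force: 0.0
tool-frame mm to target [ 0.1 -0.4  0.4]
```

View pics/w3.png

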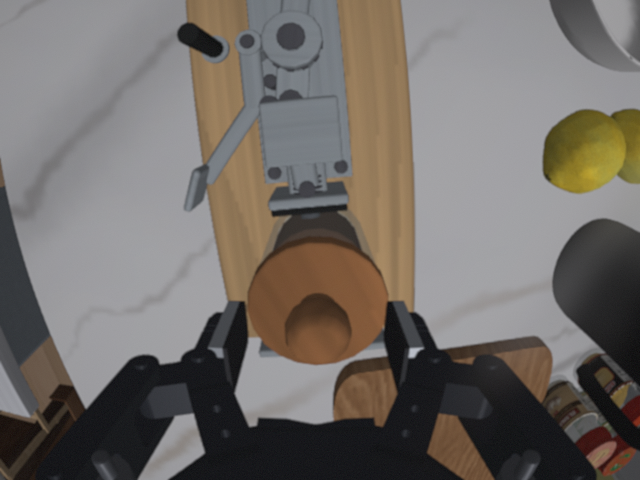

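```bash
python3 -m creep '[[[0,-0.4,2],[0,0,0]],[[0,0,0],[0,0,0]],[[0,0,0],[0,0,0]],[[0,0,0],[0,0,0]],[[0,0,0],[0,0,0]]]' 15; python3 -m creep '[[[0,0,-2],[0,0,0]],[[0,0,-2],[0,0,0]],[[0,0,0],[0,0,0]]]'
```

```text
clock: 18.58
eef_pos: [0.555, 0.0712, 0.1119]
tool_rot: [0.734, 0.679, 0.001, 0.0]
ft_force: [0.5, 0.4, 2.3]
grip_width: 0.026
grasp_force: 59.5
clock: 18.95
eef_pos: [0.554, 0.0711, 0.115]
tool_rot: [0.734, 0.679, -0.0, -0.0]
ft_force: [0.9, 0.2, -1.9]
grip_width: 0.0265
grasp_force: 59.6
```

```bash
python3 -m creep '[[[0,0,-2],[0,0,0]],[[0,0,-2],[0,0,0]]]'; python3 -m creep '[[[0,0,-3],[0,0,0]],[[0,0,-3],[0,0,0]]]'; python3 -m creep '[[[0,0,-4],[0,0,0]],[[0,0,-4],[0,0,0]],[[0,0,-5],[0,0,0]],[[0,0,-5],[0,0,0]]]'
```

```text
clock: 19.2
eef_pos: [0.5539, 0.0713, 0.119]
tool_rot: [0.734, 0.679, -0.0, -0.0]
ft_force: [2.0, 0.1, -2.5]
grip_width: 0.0258
grasp_force: 59.7
clock: 19.45
eef_pos: [0.5545, 0.0711, 0.1259]
tool_rot: [0.734, 0.679, 0.0, 0.0]
ft_force: [0.6, -0.6, -1.0]
grip_width: 0.026
grasp_force: 60.1
clock: 19.95
eef_pos: [0.5544, 0.0711, 0.1437]
tool_rot: [0.734, 0.679, 0.0, 0.0]
ft_force: [-0.2, 0.2, -1.3]
grip_width: 0.0262
grasp_force: 60.1
```

```bash
python3 -m creep '[[[0,0,-15],[0,0,0]],[[0,0,-25],[0,0,0]],[[0,0,-10],[0,0,0]],[[0,0,0],[0,0,0]]]'; python3 m.py w4; python3 - <<'E'
from h import *
p=vision.camera("scene");cv2.imwrite("pics/s4.png",np.hstack([cv2.resize(p["image"][170:350,160:340],(540,540)) ]))
E
```

```text
clock: 20.45
eef_pos: [0.5551, 0.0712, 0.1945]
tool_rot: [0.734, 0.679, 0.001, 0.001]
ft_force: [0.0, 0.1, -1.1]
grip_width: 0.026
grasp_force: 60.1
20.45 [0.5551 0.0712 0.1945] [0.734 0.679 0.001 0.001] [ 0.   0.1 -1.1] 0.02604368803662134 60.149080753326416
r 125.5 ang from board +y -178.80 toolyaw(from +y) -5.27; F tool [ 0.1 -0.   1.1]
```

View pics/s4.png

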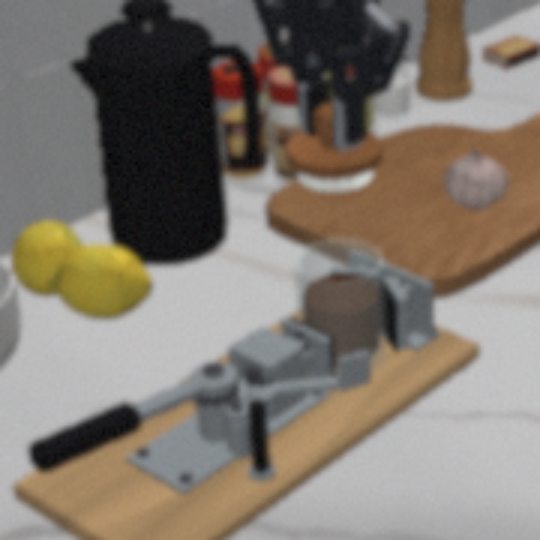

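The scene view shows the lid held level in the fingers at (335,150), with the white seal out, and the jar still clamped at (345,310). I'll carry it to free worktop.

```bash
python3 -m creep '[[[-25,-15,0],[0,0,0]],[[-35,-21,0],[0,0,0]],[[-35,-21,0],[0,0,0]],[[-35,-21,0],[0,0,0]],[[-25,-15,0],[0,0,0]],[[-14,-9,0],[0,0,0]],[[0,0,20],[0,0,0]],[[0,0,35],[0,0,0]],[[0,0,35],[0,0,0]],[[0,0,30],[0,0,0]],[[0,0,20],[0,0,0]],[[0,0,0],[0,0,0]]]'; python3 -m creep '[[[0,0,6],[0,0,0]],[[0,0,2],[0,0,0]],[[0,0,0],[0,0,0]]]'
```

```text
clock: 22.05
eef_pos: [0.438, -0.0888, 0.0515]
tool_rot: [0.734, 0.68, -0.001, -0.002]
ft_force: [0.0, 0.1, -0.4]
grip_width: 0.0259
grasp_force: 60.1
clock: 22.42
eef_pos: [0.4401, -0.0895, 0.0457]
tool_rot: [0.734, 0.679, 0.0, 0.0]
ft_force: [-0.7, 0.6, -0.2]
grip_width: 0.0259
grasp_force: 60.1
```

```bash
python3 -m creep '[[[0,0,4],[0,0,0]],[[0,0,4],[0,0,0]],[[0,0,2],[0,0,0]],[[0,0,1],[0,0,0]],[[0,0,0],[0,0,0]]]'|grep -E "eef|for"; python3 -m creep '[[[0,0,1],[0,0,0]],[[0,0,1],[0,0,0]],[[0,0,0],[0,0,0]]]'|grep -E "eef|for"; python3 - <<'E'
from h import *
T=tool();p=vision.camera("wrist")
q=vision.camera("top");print([ (round(a["score"],2),atz(q,a["position"],0).round(3)) for a in vision.place_of(q,"lid")[:2]])
E
```

```text
eef_pos: [0.4396, -0.0895, 0.0342]
ft_force: [0.3, -0.2, -0.5]
grasp_force: 60.1
eef_pos: [0.4396, -0.0895, 0.0322]
ft_force: [-0.5, 0.8, -1.5]
grasp_force: 60.1
[]
```

```bash
python3 -m creep '[[[0,0,0.7],[0,0,0]],[[0,0,0.7],[0,0,0]],[[0,0,0],[0,0,0]]]'|grep -E "eef|for"; python3 -m creep '[[[0,0,0.6],[0,0,0]],[[0,0,0.6],[0,0,0]],[[0,0,0],[0,0,0]]]'|grep -E "eef|for"
```

```text
eef_pos: [0.4396, -0.0895, 0.0309]
ft_force: [-0.2, 0.6, -0.9]
grasp_force: 60.1
eef_pos: [0.4397, -0.0895, 0.0299]
ft_force: [-1.0, -0.1, 3.2]
grasp_force: 60.4
```

Contact was felt (+3 N) at the predicted height, so I'll release and rise.

```bash
python3 -m creep '[[[0,0,0],[0,0,0]],[[0,0,0],[0,0,0]],[[0,0,0],[0,0,0]],[[0,0,-3],[0,0,0]],[[0,0,-15],[0,0,0]],[[0,0,-35],[0,0,0]],[[0,0,-40],[0,0,0]],[[0,0,-40],[0,0,0]],[[0,0,0],[0,0,0]]]' 60; python3 - <<'E'
from m import *
st();print(np.round(tool(),3))
p=vision.camera("top");cv2.imwrite("pics/t5.png",p["image"][150:330,120:440])
for n,z in dict(lid=.0,release_tab=.059).items():print(n,[(round(a["score"],2),atz(p,a["position"],z).round(4)) for a in vision.place_of(p,n)[:1]])
p=vision.camera("scene")
for n,z in dict(lid=.0,release_tab=.059).items():print(n,[(round(a["score"],2),atz(p,a["position"],z).round(4)) for a in vision.place_of(p,n)[:1]])
p=vision.camera("wrist");cv2.imwrite("pics/w5.png",p["image"]);T=tool()
for n,z in dict(lid=.0,release_tab=.059).items():print(n,[(round(a["score"],2),atz(p,a["position"],z,T).round(4)) for a in vision.place_of(p,n)[:1]])
E
```

```text
clock: 25.45
eef_pos: [0.4423, -0.09, 0.1662]
tool_rot: [0.734, 0.679, 0.002, 0.003]
ft_force: [-1.6, -0.6, -0.3]
grip_width: 0.0601
grasp_force: 0.0
25.45 [ 0.4423 -0.09    0.1662] [0.734 0.679 0.002 0.003] [-1.6 -0.6 -0.3] 0.06009453514610904 0.0
[[ 0.077  0.997  0.008  0.442]
 [ 0.997 -0.077 -0.002 -0.09 ]
 [-0.001  0.008 -1.     0.166]
 [ 0.     0.     0.     1.   ]]
lid []
release_tab [(0.75, array([0.4922, 0.1182, 0.059 ]))]
lid [(0.56, array([ 0.443 , -0.0941,  0.    ]))]
release_tab [(0.6, array([0.4917, 0.1201, 0.059 ]))]
lid [(0.85, array([ 0.4428, -0.0922,  0.    ]))]
release_tab []
```

View pics/w5.png

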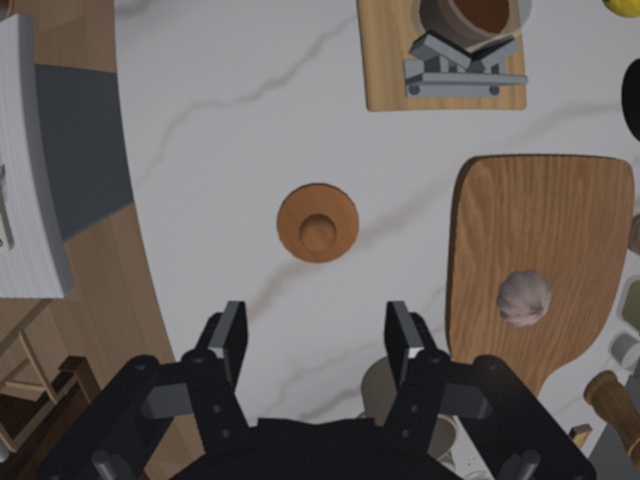

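The wrist view shows the lid standing upright at (318,225), knob centred on the disc, with the garlic and mug untouched. Next is the release lever.

```bash
python3 -m creep '[[[0,0,0],[0,0,0.188]],[[0,0,0],[0,0,0.188]],[[30,-12,0],[0,0,0]],[[40,-16,0],[0,0,0]],[[40,-16,0],[0,0,0]],[[40,-16,0],[0,0,0]],[[40,-16,0],[0,0,0]],[[20,-8,0],[0,0,0]],[[0,0,20],[0,0,0]],[[0,0,30],[0,0,0]],[[0,0,10],[0,0,0]],[[0,0,0],[0,0,0]]]' 0; python3 - <<'E'
from m import *
T=tool();print(np.round(T,4)); d=np.array([.4586,.1353,.048])-T[:3,3];print("mm to target",np.round(T[:3,:3].T@d*1e3,1))
E
```

```text
clock: 27.4
eef_pos: [0.4553, 0.1359, 0.1021]
tool_rot: [0.848, 0.531, -0.001, -0.0]
ft_force: [-0.5, 0.3, 1.4]
grip_width: 0.0001
grasp_force: 0.0
[[ 4.369e-01  8.995e-01 -1.900e-03  4.553e-01]
 [ 8.995e-01 -4.369e-01 -5.000e-04  1.359e-01]
 [-1.300e-03 -1.500e-03 -1.000e+00  1.021e-01]
 [ 0.000e+00  0.000e+00  0.000e+00  1.000e+00]]
mm to target [ 1.   3.3 54.1]
```

```bash
python3 -m creep '[[[1,2,25],[0,0,0]],[[0,0,20],[0,0,0]],[[0,0,9],[0,0,0]],[[0,5,0],[0,0,0]],[[0,5,0],[0,0,0]],[[0,3,0],[0,0,0]],[[0,0,0],[0,0,0]]]'>/dev/null; python3 -c "from m import *;rel()"; python3 -m creep '[[[0,2,0],[0,0,0]],[[0,2,0],[0,0,0]],[[0,0,0],[0,0,0]]]'>/dev/null; python3 -c "from m import *;rel()"; python3 -m creep '[[[0,2,0],[0,0,0]],[[0,2,0],[0,0,0]],[[0,0,0],[0,0,0]]]'>/dev/null; python3 -c "from m import *;rel()"
```

```text
28.275 [0.4705 0.1304 0.0492] [0.848 0.53  0.001 0.   ] [-0.2  0.7 -0.4] -3.320181981560633e-05 0.0
r 104.0 ang from board +y -231.26 toolyaw(from +y) -26.78; F tool [ 0.6 -0.5  0.4]
28.65 [0.4735 0.1287 0.0487] [ 0.848  0.531  0.    -0.   ] [ 0.5 -0.2 -0.4] -0.00034508470287022465 0.0
r 102.8 ang from board +y -229.44 toolyaw(from +y) -26.76; F tool [0.  0.5 0.4]
29.025 [0.477  0.1269 0.0486] [ 0.848  0.531 -0.    -0.   ] [-0.8  0.5  0.2] 0.0001014185606001811 0.16673955266014673
r 101.4 ang from board +y -227.39 toolyaw(from +y) -26.76; F tool [ 0.1 -0.9 -0.2]
```

```bash
python3 -m creep '[[[0,2,0],[0,0,0]],[[0,2,0],[0,0,0]],[[0,2,0],[0,0,0]],[[0,0,0],[0,0,0]]]'>/dev/null; python3 -c "from m import *;rel()"; python3 -m creep '[[[0,2,0],[0,0,0.02]],[[0,2,0],[0,0,0.02]],[[0,0,0],[0,0,0]]]'>/dev/null; python3 -c "from m import *;rel()"; python3 -m creep '[[[0,1.5,0],[0,0,0.02]],[[0,1.5,0],[0,0,0.02]],[[0,0,0],[0,0,0]]]'>/dev/null; python3 -c "from m import *;rel()"
```

```text
29.525 [0.4833 0.124  0.0488] [0.848 0.531 0.    0.001] [ 0.  -0.3 -0.9] 0.00026236974337571784 0.1737862867594231
r 99.1 ang from board +y -223.67 toolyaw(from +y) -26.78; F tool [-0.2  0.1  0.9]
29.9 [0.4864 0.1223 0.0488] [0.858 0.513 0.    0.   ] [-0.2  0.  -0.1] -9.240125624875243e-05 0.2892486465862021
r 98.3 ang from board +y -221.67 toolyaw(from +y) -29.08; F tool [-0.  -0.2  0.1]
30.275 [0.4887 0.121  0.0487] [ 0.868  0.496 -0.     0.   ] [-0.5 -0.4  0.3] -6.25500950298292e-05 0.2811971108894795
r 97.8 ang from board +y -220.13 toolyaw(from +y) -31.36; F tool [-0.6 -0.2 -0.3]
```

```bash
python3 - <<'E'
from m import *
p=vision.camera("top");q=vision.camera("scene")
a=cv2.resize(p["image"][170:290,140:300],(640,480),interpolation=cv2.INTER_CUBIC)
b=cv2.resize(q["image"][220:350,160:333],(160*3,120*3))[:, :160]
cv2.imwrite("pics/t6.png",a)
E
```

```text
(no output)
```

View pics/t6.png

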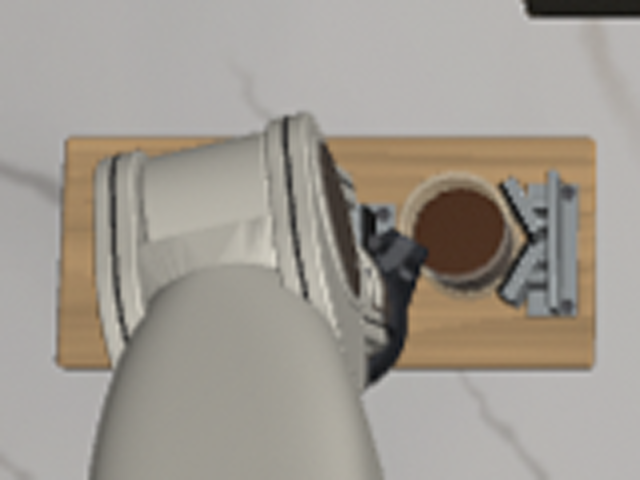

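The closed handle is gone from (30,200), so the clamp has released. The jar stands at (460,235). I'll back off and check.

```bash
python3 -m creep '[[[0,-5,0],[0,0,0]],[[0,-15,0],[0,0,0]],[[0,-20,0],[0,0,0]],[[0,0,-30],[0,0,0]],[[0,0,-50],[0,0,0]],[[0,0,-50],[0,0,0]],[[-45,-20,-20],[0,0,0]],[[-50,-20,0],[0,0,0]],[[-50,-20,0],[0,0,0]],[[-50,-20,0],[0,0,0]],[[0,0,0],[0,0,0]]]'; python3 - <<'E'
from m import *
p=vision.camera("top")
a=cv2.resize(p["image"][160:320,130:343],(800,600),interpolation=cv2.INTER_CUBIC)
cv2.imwrite("pics/t7.png",a)
E
```

```text
clock: 31.75
eef_pos: [0.2822, 0.0132, 0.1981]
tool_rot: [0.869, 0.495, -0.001, -0.0]
ft_force: [0.7, 0.1, 0.7]
grip_width: 0.0
grasp_force: 0.0
```

View pics/t7.png

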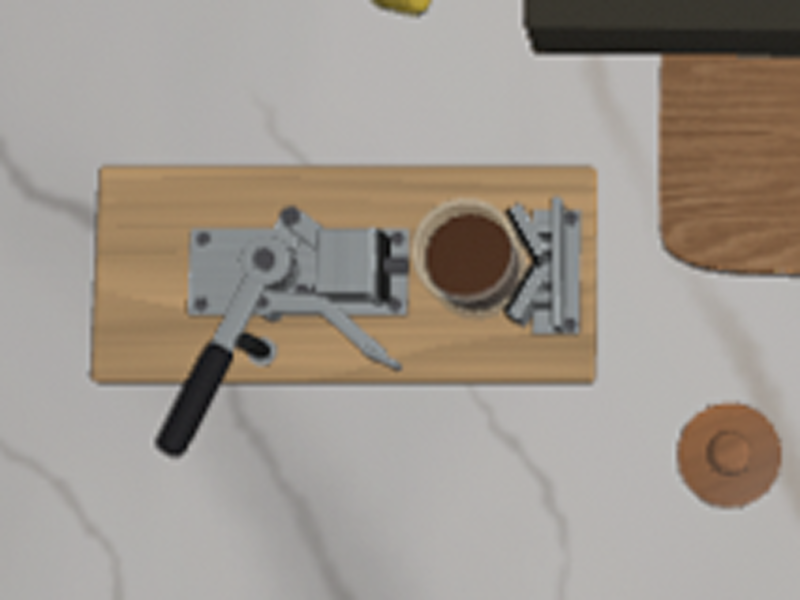

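The clamp is open with its handle on the post at (190,400). The jar stands free at (465,255), and the lid sits knob up on bare worktop at (728,453).

```bash
python3 -c "
from h import *
print(workorder.job_done())"
```

```text
the job is handed in; nothing more can be done
None
```

I clamped the jar, pulled the lid and set it knob up on the bare worktop, then released the clamp so the jar stands free on the board; I handed the job in at about 32 s.

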